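Clamp the lid of the wide sample case with its draw latch

ROBOT

A 6-joint arm with a two-finger parallel gripper is mounted at the origin on the work surface. World frame = base frame: x ahead of the robot, y to its left, z up, the work surface at z = 0. Lengths are in m, angles in rad, forces in N, time in s.
With the tool pointing down it reaches from about 0.375 to 0.75 m from the base axis. Payload 9 kg.
Tool frame: the origin (TCP) lies on the centre line of the jaws, within the pads' length; the fingertips stand 17 mm ahead of it and the grasp point (between the pads) lies 2 mm behind it; x points along the fingers, y is the direction in which the jaws open and shut, and the axes are right-handed (so a half turn about x gives the same grasp; the last joint's range is limited). The gripper opens to 85 mm and grips with 20 to 120 N. Pads are 22 mm wide; open, the fingers measure 114 mm over their backs; the gripper's body (76 mm by 85 mm) begins 54 mm behind the grasp point. The pads swing forward as they close: fully open they stand 13 mm farther back than shut.
Start: joints at [-1.401, 0.104, 0.097, 1.564, 0, 1.353], TCP at [0.227, -0.555, 0.248] pointing down, gripper open.
Joint ranges: [-2.99, 2.99], [-0.84, 1.86], [-1.1, 1.16], [-1.84, 2.11], [-1.51, 1.56], [-3.14, 3.14]. Speed limits (rad/s): [2.22, 2.22, 2.57, 3.14, 3.14, 3.14].

INTERFACE

Orientations are given as a unit quaternion [w, x, y, z].
In Python, from workcell import bot, vision gives the robot as it stands. The module is installed in compiled form; this text tells all that it offers.
- The arm moves only by the tool arm_command, never from a script. Its argument "targets" is one flat list of numbers, 7 for each row, row after row: the opening, from -1 (shut) to 1 (fully open), then the shift along the tool's x, y, z normalised to -1 to 1, where 1 is 500 mm, then the turn, a rotation vector about the tool's x, y, z normalised to -1 to 1, where 1 is 120 degrees. In form: [hand, x, y, z, ax, ay, az, hand, x, y, z, ax, ay, az, ...]. A call has exactly 5 rows; each row is the pose to reach, as a shift and turn from the pose commanded when the call began, along the tool's axes at that moment; what a row does not reach only later rows make up. A row lasts 1/12 s, in which the tool goes at most 41.7 mm and 7.16 degrees, less where a joint would pass 70% of its speed; a pose out of reach is approached as far as the arm can. A call with a number of a shift or a turn outside -1 to 1 is refused whole. A call with a gripper value outside its range is refused whole. The fingers move at their own pace and stop on an object; "grip_force" is the grip in N (left out, the last holds). Time passes only in rows, so rows that repeat a pose let the fingers close, or fill a call up. It gives the time, the measured TCP pose, the force and the opening at its end, in the units of the state.
- bot.observe(): the state, without advancing time (a new reading comes with each control period).
- vision.capture(name): name is "scene" or "top" or "wrist"; returns the picture (420x560x3 uint8, blue, green, red); there is no depth.
- vision.get_calibration(name): a dict with "intrinsics" (3x3 intrinsics, pixels), "rvec" (rotation vector, rad) and "tvec" (3), from world to camera coordinates, as OpenCV has them; the wrist camera has in their place "T_tool_cam" (4x4, takes a point from camera to tool coordinates, whose origin is the TCP and whose axes are the tool frame's). Camera axes: x right, y down, z forward; pixel columns grow to the right and rows downward; lengths in m; the calibration is good to about 2 mm. A picture is of the moment at which its call begins: read the wrist's pose just before it. get_calibration takes no time and is no camera call.
- bot.finish_job(): hands the job in, once; it reports no verdict.
The state is a dict: "time_s": time; "q": joint angles; "qvel": joint speeds; "tau": joint torques, N m; "ee_pos": TCP position; "tool_rot": TCP orientation; "ft_force": force on the tool from outside, world axes, zero at the start; "wrist_torque": the same for the moment, N m; "opening": finger opening in m.
Only numpy, scipy, OpenCV 4.12 (cv2) and the standard library are available. Lean on these libraries where they do the work, as an engineer would, in place of code of your own. Each camera call takes 0.05 s, during which the arm holds its last target.

TASK

The wide sample case is packed and its lid rests loosely on the seal. Swing the wire bail of its draw latch over so that it hooks behind the keeper on the lid, then push the latch lever down until it snaps over centre against the case and clamps the lid. Leave the lever of the narrow case as it is.

Things in the scene. Friction and masses are not known exactly. Their poses are not given: they have to be found in the camera images.
- case: WIDE aluminium case, 130 deep (x) x 200 wide (y) x 138 mm high, fixed; origin under its centre, +x out of the latch face (65 mm from the centre, away from the robot). Lid hinged at the back, now resting about 7 mm up on a springy seal that takes about 25 N to press home. Lever pivot: on the centre line, 16 mm out from the latch face, 90 mm above the table, parallel to y.
- case_keeper (a point): Keeper on the wide case's lid: the bar's seat, 8 mm out from the latch face. A 36 mm wide ledge lies 4 mm below it; an upturned lip 4 to 8 mm farther out rises 1 mm above it. x: out of the latch face; y: along the width; z: up, within 4 degrees. Lid top 18 mm higher. Now about 127.5 mm above the table, clamped about 122 mm.
- case_bar (a point): Middle of the bar of that latch's bail, a freely turning U of 8 mm wire, 58 mm wide; bar (y) along the case's width. z: from bail pivot to bar, 49 mm; that pivot sits on the lever, 18 mm from the lever's pivot. Now leans out on a stop, above the lever. Pushed in past upright, it falls over by itself: the bar rests on the lid's face above the keeper, and pressing the lever draws it in.
- case_lever_end (a point): On that latch's lever, mid-thickness, 60 mm from its pivot (which lies along +z); y: along the width; x: normal of the side that is on top while open. Plate 28 wide, 5 thick, 75 mm long. Now 23 to 35 degrees above level, stays where left; closed, it hangs straight down (point 30 mm above the table). Hooked, needs about 0.2 N m; snaps shut by itself from about 15 degrees before closed.
- small_lever_end (a point): The same point on the identical open latch of the NARROW case (130 x 120 x 138 mm), which is not to be worked.
There are look-alikes about, which are no part of the job. What is shaped like the case but blue or green is not meant.

How it is judged:
By the outcome, as a careful person would: the job done as asked, in the order asked, and still so for the second after the job is handed in, with the robot touching nothing.
It also fails if it takes over 40 s, if anything falls off the work surface, if the arm or the gripper's body presses on something with over 40 N, if the wrist force passes 120 N, or if a joint passes its speed limit or range.

## Working session

There is one attempt and no reset: what is moved stays moved. The work goes in short steps, Python scripts to look and compute and a tool call to move; the robot and the scene stay as the last step left them, time stands still between calls to the robot, and variables do not carry over. Pictures are saved under pics/ and viewed, and the job is handed in when it is done.

Besides the shell and the picture viewer there is one more tool, called after "Request:" as name(argument=value, ...), one argument or row to a line, values as JSON. arm_command: Moves the arm, as the interface text tells. Its arguments: {"type":"object","properties":{"targets":{"type":"array"},"grip_force":{"type":"number"}},"required":["targets"]}

```bash
mkdir -p pics; cat > h.py <<'E'
import numpy as np,cv2
from workcell import bot,vision
from scipy.spatial.transform import Rotation as R
def cap(n,f):
    im=vision.capture(n); cv2.imwrite('pics/'+f+'.png',im); return im
def cam(n):
    c=vision.get_calibration(n); K=np.array(c['intrinsics'],float)
    if 'rvec' in c:
        Rm=cv2.Rodrigues(np.array(c['rvec'],float))[0]; t=np.array(c['tvec'],float).ravel()
    else:
        s=bot.observe(); q=s['tool_rot']; Rt=R.from_quat([q[1],q[2],q[3],q[0]]).as_matrix()
        T=np.eye(4);T[:3,:3]=Rt;T[:3,3]=s['ee_pos']; M=np.linalg.inv(T@np.array(c['T_tool_cam'])); Rm=M[:3,:3];t=M[:3,3]
    return K,Rm,t
def ray(C,u,v):
    K,Rm,t=C; d=Rm.T@np.linalg.inv(K)@np.array([u,v,1.]); return -Rm.T@t,d/np.linalg.norm(d)
def onz(C,u,v,z):
    o,d=ray(C,u,v); return o+d*(z-o[2])/d[2]
def tri(rs):
    A=np.zeros((3,3));b=np.zeros(3)
    for o,d in rs:
        P=np.eye(3)-np.outer(d,d);A+=P;b+=P@o
    x=np.linalg.solve(A,b); return x,[float(np.linalg.norm((np.eye(3)-np.outer(d,d))@(x-o)))*1000 for o,d in rs]
def proj(C,p):
    K,Rm,t=C; q=K@(Rm@np.asarray(p,float)+t); return q[:2]/q[2]
def st():
    s=bot.observe(); print({k:np.round(s[k],3).tolist() for k in ('time_s','q','ee_pos','tool_rot','ft_force','opening')}); return s
E
python3 - <<'E'
from h import *
np.set_printoptions(precision=4,suppress=True)
st()
for n in('scene','top','wrist'):
    cap(n,n+'0'); C=cam(n); print(n,'pos',-C[1].T@C[2],'dir',C[1][2], C[0][0,0])
E
```

```text
{'time_s': 0.0, 'q': [-1.401, 0.105, 0.096, 1.564, 0.0, 1.353], 'ee_pos': [0.227, -0.555, 0.248], 'tool_rot': [0.136, 0.694, 0.137, -0.694], 'ft_force': [-0.802, -0.336, 0.211], 'opening': 0.085}
scene pos [0.216  0.3307 1.1253] dir [ 0.1559 -0.2702 -0.9501] 462.4066445821044
top pos [0.2904 0.0072 1.2229] dir [ 0.0864  0.0193 -0.9961] 465.96753706729584
wrist pos [ 0.2878 -0.5308  0.3728] dir [-0.2417 -0.0976 -0.9654] 303.41785986439885
```

View pics/scene0.png

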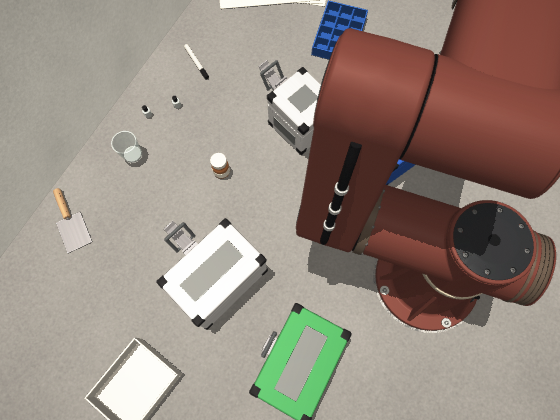

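View pics/top0.png

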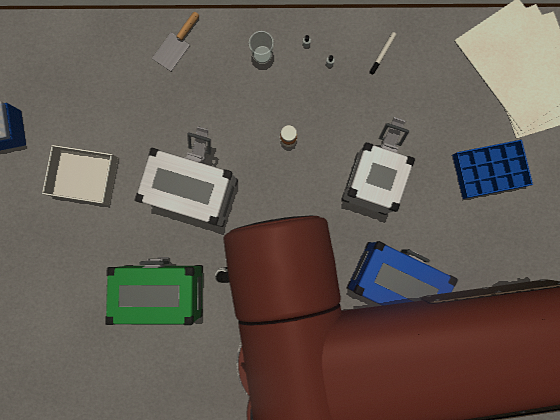

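View pics/wrist0.png

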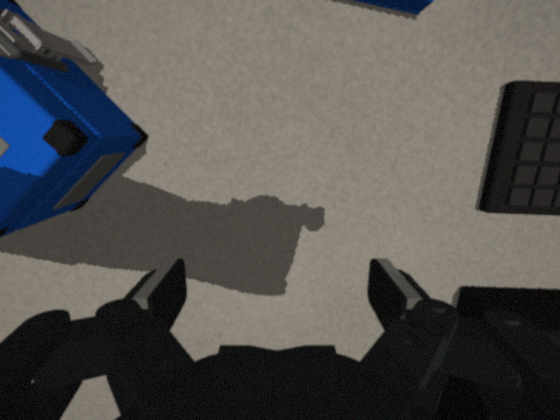

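The white case at top (187,187) / scene (213,272) is the wide one, with its latch at top (199,143). Possible look-alikes in the top view are the narrow white case (380,178), with latch (393,132), the green case (155,295), the blue case (405,275) and the blue box at the left edge (10,128). I choose the wide white one and check it in a close crop.

```bash
python3 - <<'E'
from h import *
a=cv2.imread('pics/top0.png')[115:235,125:245];b=cv2.imread('pics/scene0.png')[210:330,150:270]
a=cv2.resize(a,(400,400),interpolation=cv2.INTER_CUBIC);b=cv2.resize(b,(400,400),interpolation=cv2.INTER_CUBIC)
cv2.imwrite('pics/crop0.png',np.hstack([a,b]))
for n,c in(('top',[(187,187),(151,150),(231,173),(219,222),(140,195),(200,131),(199,157)]),):
    C=cam(n)
    for p in c: print(p,onz(C,*p,0.145).round(3),onz(C,*p,0.12).round(3))
E
```

```text
(187, 187) [0.434 0.234 0.145] [0.437 0.239 0.12 ]
(151, 150) [0.522 0.321 0.145] [0.527 0.328 0.12 ]
(231, 173) [0.467 0.131 0.145] [0.471 0.134 0.12 ]
(219, 222) [0.352 0.158 0.145] [0.353 0.161 0.12 ]
(140, 195) [0.415 0.344 0.145] [0.418 0.352 0.12 ]
(200, 131) [0.567 0.206 0.145] [0.574 0.21  0.12 ]
(199, 157) [0.505 0.207 0.145] [0.51  0.212 0.12 ]
```

View pics/crop0.png

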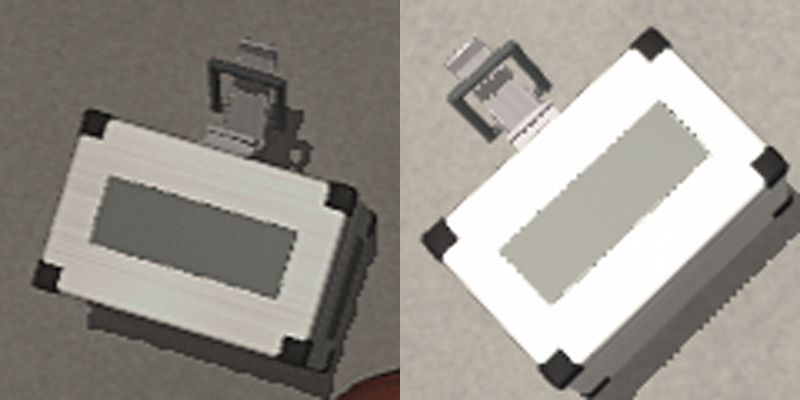

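```bash
cat >> h.py <<'E'
def Rq(q): return R.from_quat([q[1],q[2],q[3],q[0]])
def plan(pos,Rm):
    "shift/turn numbers from the present pose"
    s=bot.observe(); R0=Rq(s['tool_rot'])
    d=R0.inv().apply(np.asarray(pos)-s['ee_pos'])/0.5
    a=(R0.inv()*R.from_matrix(Rm)).as_rotvec(degrees=True)/120
    return d.round(3),a.round(3),'dist mm',round(float(np.linalg.norm(d))*500),'deg',round(float(np.linalg.norm(a))*120)
def toolR(psi,tilt=0):
    "case yaw psi(deg); tool x down, tilted so that the hand leans out by tilt; tool z along case +x"
    p=np.radians(psi);ex=np.array([np.cos(p),np.sin(p),0]);ez=np.array([0,0,1.]);ey=np.cross(ez,ex)
    t=np.radians(tilt)
    X=-np.cos(t)*ez-np.sin(t)*ex; Z=np.cos(t)*ex-np.sin(t)*ez; Y=np.cross(Z,X)
    return np.stack([X,Y,Z],1)
E
python3 - <<'E'
from h import *
np.set_printoptions(precision=3,suppress=True)
s=bot.observe(); print(Rq(s['tool_rot']).as_matrix()); print(np.array(vision.get_calibration('wrist')['T_tool_cam']))
im=cv2.imread('pics/top0.png');sc=cv2.imread('pics/scene0.png')
for n,i,seed in(('top',im,(187,187)),('scene',sc,(213,272))):
    hsv=cv2.cvtColor(i,cv2.COLOR_BGR2HSV)
    m=((hsv[...,2]>165)).astype(np.uint8) if n=='top' else ((hsv[...,2]>200)).astype(np.uint8)
    m=cv2.morphologyEx(m,cv2.MORPH_OPEN,np.ones((5,5)))
    cs=cv2.findContours(m,cv2.RETR_EXTERNAL,cv2.CHAIN_APPROX_NONE)[0]
    for c in cs:
        if cv2.contourArea(c)<1500: continue
        r=cv2.minAreaRect(c)
        if abs(r[0][0]-seed[0])>25 or abs(r[0][1]-seed[1])>25: continue
        bx=cv2.boxPoints(r); C=cam(n); P=np.array([onz(C,*p,0.144) for p in bx]); print(n,r,bx.tolist());print(P, P.mean(0),np.linalg.norm(P-np.roll(P,1,0),axis=1))
print(plan([0.60,0.19,0.26],toolR(-16)))
E
```

```text
[[-0.     0.378 -0.926]
 [ 0.001 -0.926 -0.378]
 [-1.    -0.001 -0.   ]]
[[ 0.    -0.261  0.965 -0.125]
 [ 1.    -0.    -0.     0.   ]
 [ 0.     0.965  0.261 -0.066]
 [ 0.     0.     0.     1.   ]]
top ((182.7666015625, 185.52017211914062), (82.33309173583984, 53.738365173339844), 16.8583984375) [[135.5769500732422, 199.29603576660156], [151.16148376464844, 147.8671112060547], [229.9562530517578, 171.7443084716797], [214.37171936035156, 223.17323303222656]]
[[0.405 0.354 0.144]
 [0.527 0.321 0.144]
 [0.47  0.134 0.144]
 [0.349 0.168 0.144]] [0.438 0.244 0.144] [0.194 0.127 0.196 0.126]
scene ((209.74656677246094, 269.98907470703125), (61.768009185791016, 94.2505111694336), 45.83031463623047) [[154.42506408691406, 280.6728210449219], [222.0290069580078, 215.00039672851562], [265.06805419921875, 259.3053283691406], [197.46412658691406, 324.9777526855469]]
[[0.531 0.324 0.144]
 [0.48  0.13  0.144]
 [0.347 0.172 0.144]
 [0.402 0.358 0.144]] [0.44  0.246 0.144] [0.133 0.201 0.139 0.195]
(array([-0.023, -1.098, -1.254]), array([-1.182, -0.001,  0.   ]), 'dist mm', 834, 'deg', 142)
```

```bash
sed -i 's/Z=np.cos(t)\*ex-np.sin(t)\*ez/Z=-(np.cos(t)*ex-np.sin(t)*ez)/; s/tool z along case +x/tool z along case -x (camera outside)/' h.py
python3 - <<'E'
from h import *
print(toolR(-16).round(2)); print(plan([0.54,0.215,0.26],toolR(-16)))
E
```

```text
[[-0.   -0.28 -0.96]
 [ 0.   -0.96  0.28]
 [-1.    0.   -0.  ]]
(array([-0.023, -1.189, -1.162]), array([0.318, 0.   , 0.   ]), 'dist mm', 832, 'deg', 38)
```

Request:
arm_command(
  targets=[-1,-0.03,-0.08,-0.08,0,0,0,-1,-0.03,-0.14,-0.14,0,0,0,-1,-0.03,-0.19,-0.19,0,0,0,-1,-0.03,-0.25,-0.25,0,0,0,-1,-0.03,-0.3,-0.3,0,0,0],
  grip_force=30,
)

```text
time_s: 0.57
ee_pos: [0.3073, -0.363, 0.2631]
tool_rot: [0.136, 0.694, 0.136, -0.694]
ft_force: [0.8, -0.8, -0.9]
opening: 0.0253
```

Request:
arm_command(
  targets=[-1,0,-0.06,-0.06,0,0,0,-1,0,-0.12,-0.12,0,0,0,-1,0,-0.18,-0.18,0,0,0,-1,0,-0.24,-0.24,0,0,0,-1,0,-0.3,-0.29,0,0,0],
)

```text
time_s: 0.98
ee_pos: [0.3847, -0.1696, 0.2632]
tool_rot: [0.136, 0.694, 0.136, -0.694]
ft_force: [0.8, -0.6, 0.0]
opening: 0.0002
```

Request:
arm_command(
  targets=[-1,0,-0.06,-0.06,0,0,0,-1,0,-0.12,-0.12,0,0,0,-1,0,-0.18,-0.18,0,0,0,-1,0,-0.24,-0.24,0,0,0,-1,0,-0.3,-0.29,0,0,0],
)

```text
time_s: 1.4
ee_pos: [0.4622, 0.0239, 0.2632]
tool_rot: [0.136, 0.694, 0.136, -0.694]
ft_force: [0.9, -0.6, 0.9]
opening: -0.0001
```

```bash
python3 - <<'E'
from h import *
st();print(plan([0.54,0.215,0.26],toolR(-16)))
E
```

```text
{'time_s': 1.4, 'q': [-0.232, -0.313, -0.266, 1.617, -0.0, 2.522], 'ee_pos': [0.462, 0.024, 0.263], 'tool_rot': [0.136, 0.694, 0.136, -0.694], 'ft_force': [0.875, -0.636, 0.861], 'opening': -0.0}
(array([ 0.006, -0.295, -0.289]), array([ 0.319, -0.   , -0.   ]), 'dist mm', 206, 'deg', 38)
```

```bash
cat >> h.py <<'E'
def toolR(psi,tilt=0):
    "tool y=case +x (tilted), tool z=-case y; hand leans out by tilt"
    p=np.radians(psi);ex=np.array([np.cos(p),np.sin(p),0]);ez=np.array([0,0,1.]);ey=np.cross(ez,ex)
    t=np.radians(tilt)
    X=-np.cos(t)*ez-np.sin(t)*ex; Y=np.cos(t)*ex-np.sin(t)*ez; Z=np.cross(X,Y)
    return np.stack([X,Y,Z],1)
E
python3 - <<'E'
from h import *
print(toolR(-16).round(2)); print(plan([0.55,0.16,0.29],toolR(-16)))
E
```

```text
[[-0.    0.96 -0.28]
 [ 0.   -0.28 -0.96]
 [-1.    0.    0.  ]]
(array([-0.054, -0.185, -0.265]), array([-0.431, -0.   , -0.   ]), 'dist mm', 164, 'deg', 52)
```

Request:
arm_command(
  targets=[-1,-0.02,-0.05,-0.06,-0.05,0,0,-1,-0.03,-0.09,-0.12,-0.1,0,0,-1,-0.04,-0.13,-0.18,-0.16,0,0,-1,-0.05,-0.16,-0.23,-0.22,0,0,-1,-0.05,-0.185,-0.265,-0.28,0,0],
)

```text
time_s: 1.82
ee_pos: [0.5506, 0.1599, 0.2886]
tool_rot: [0.333, 0.624, 0.333, -0.624]
ft_force: [-0.3, 0.5, 0.2]
opening: -0.0004
```

```bash
python3 - <<'E'
from h import *
st();print(plan([0.55,0.16,0.29],toolR(-16)))
E
```

```text
{'time_s': 1.817, 'q': [0.055, 0.035, 0.098, 1.634, 0.0, 2.216], 'ee_pos': [0.551, 0.16, 0.289], 'tool_rot': [0.333, 0.624, 0.333, -0.624], 'ft_force': [-0.322, 0.528, 0.177], 'opening': -0.0}
(array([-0.003, -0.001,  0.   ]), array([-0.149, -0.   , -0.   ]), 'dist mm', 2, 'deg', 18)
```

Request:
arm_command(
  targets=[-1,0,0,0,-0.05,0,0,-1,0,0,0,-0.1,0,0,-1,0,0,0,-0.149,0,0,-1,0,0,0,-0.149,0,0,-1,0,0,0,-0.149,0,0],
)

```text
time_s: 2.23
ee_pos: [0.5493, 0.1576, 0.288]
tool_rot: [-0.423, -0.567, -0.423, 0.567]
ft_force: [-0.9, -0.7, 0.4]
opening: 0.0001
```

```bash
python3 - <<'E'
from h import *
st()
w=cap('wrist','wrist1');cap('scene','scene1');cap('top','top1')
E
```

```text
{'time_s': 2.233, 'q': [0.051, 0.03, 0.093, 1.634, -0.0, 1.911], 'ee_pos': [0.549, 0.158, 0.288], 'tool_rot': [-0.423, -0.567, -0.423, 0.567], 'ft_force': [-0.923, -0.666, 0.439], 'opening': 0.0}
```

View pics/wrist1.png

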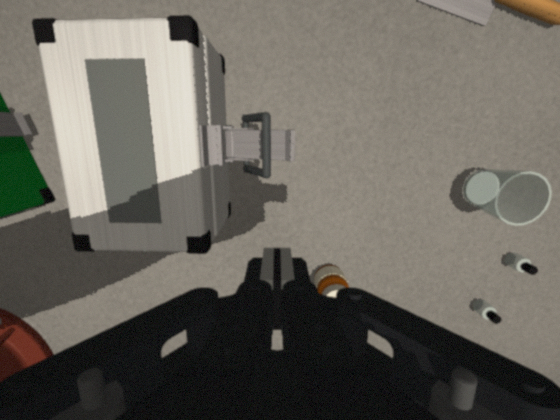

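View pics/scene1.png

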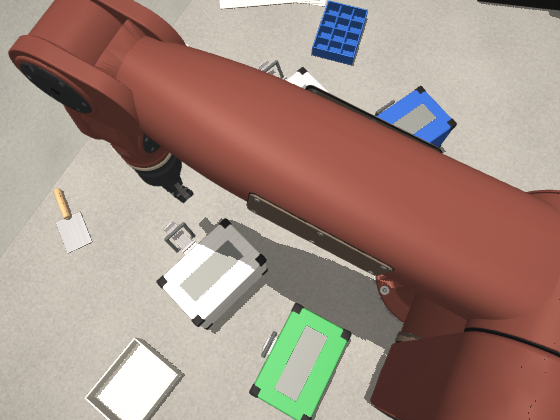

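```bash
python3 - <<'E'
from h import *
w=cv2.imread('pics/wrist1.png')[90:200,180:320]; w=cv2.resize(w,None,fx=5.5,fy=5.4,interpolation=cv2.INTER_CUBIC);cv2.imwrite('pics/w1c.png',w)
a=cv2.imread('pics/top0.png')[120:170,170:230];b=cv2.imread('pics/scene0.png')[215:265,155:215]
cv2.imwrite('pics/ts.png',np.hstack([cv2.resize(x,(396,330),interpolation=cv2.INTER_CUBIC) for x in(a,b)]))
E
```

```text
(no output)
```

View pics/w1c.png

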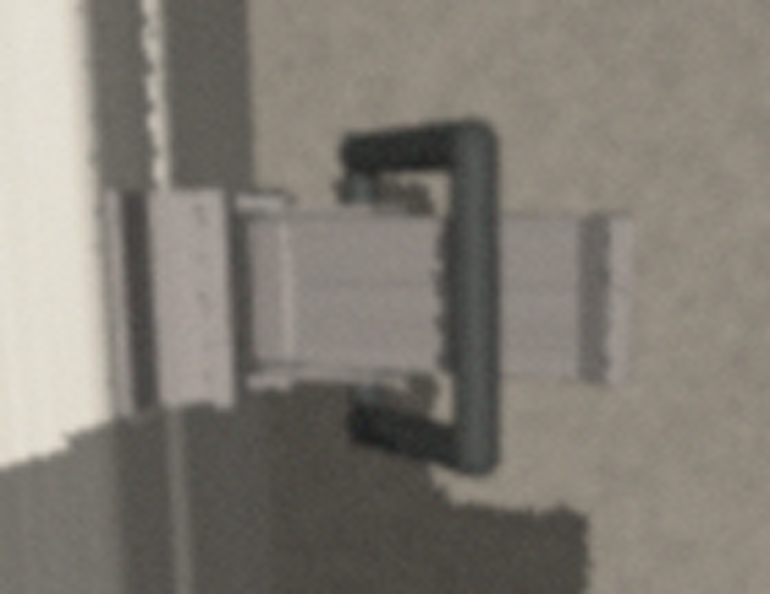

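View pics/ts.png

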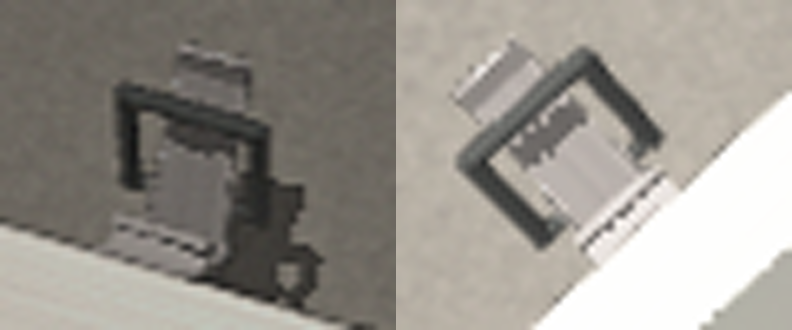

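```bash
python3 - <<'E'
from h import *
np.set_printoptions(precision=4,suppress=True)
W,T,S=cam('wrist'),cam('top'),cam('scene')
for n,w,t,s in(('bar',(266.4,144.6),(199.4,136.7),(174.9,231.3)),('lend',(294.9,145),(202.7,127.6),(168.3,225.6)),('lip',(222.7,145.6),None,(190.8,247.9)),
  ('barL',(266.5,114.5),(188.6,133.8),(166,239)),('barR',(266.5,175),(210,139.5),(184,223.5)),('caseTL',(190,17),(140+.0,0) and None,None)):
    rs=[ray(C,*p) for C,p in((W,w),(T,t),(S,s)) if p]
    if len(rs)>1: 
        x,e=tri(rs); print(n,x,np.round(e,1))
# lid corner in the wrist view at z
for p in((201,17),(211,251),(36,19),(75,250)): print(onz(W,*p,0.1445))
E
```

```text
bar [0.5563 0.2104 0.1309] [1.1 1.1 0.1]
lend [0.5812 0.2039 0.1193] [1.1 1.  1.1]
lip [0.5125 0.2223 0.1042] [0.3 0.3]
barL [0.5633 0.2354 0.1333] [0.7 0.2 0.5]
barR [0.5485 0.1847 0.1313] [0.9 1.7 0.9]
[0.5359 0.3194 0.1445]
[0.4768 0.1324 0.1445]
[0.4116 0.355  0.1445]
[0.3534 0.1702 0.1445]
```

```bash
cat >> h.py <<'E'
PSI=-16.3
def wp(x,y,z,o=(0.441,0.245)):
    "case coords in mm, x out from latch face -> world"
    p=np.radians(PSI);ex=np.array([np.cos(p),np.sin(p)]);ey=np.array([-ex[1],ex[0]])
    return np.r_[np.array(o)+ex*(65+x)/1000+ey*y/1000,z/1000]
def cc(P,o=(0.441,0.245)):
    p=np.radians(PSI);ex=np.array([np.cos(p),np.sin(p)]);ey=np.array([-ex[1],ex[0]]);d=np.asarray(P)[:2]-o
    return np.round([ex@d*1000-65,ey@d*1000,P[2]*1000],1)
E
python3 - <<'E'
from h import *
print(cc(st()['ee_pos']))
for p in((95,-26,180),(95,-26,139),(28,-26,139)): print(p,plan(wp(*p),toolR(PSI)))
E
```

```text
{'time_s': 2.383, 'q': [0.05, 0.03, 0.093, 1.634, -0.0, 1.91], 'ee_pos': [0.549, 0.157, 0.288], 'tool_rot': [-0.423, -0.567, -0.423, 0.567], 'ft_force': [0.793, -0.372, 0.163], 'opening': 0.0}
[ 63.6 -53.6 288.2]
(95, -26, 180) (array([ 0.216,  0.063, -0.056]), array([-0.002,  0.   ,  0.   ]), 'dist mm', 116, 'deg', 0)
(95, -26, 139) (array([ 0.298,  0.063, -0.056]), array([-0.002,  0.   ,  0.   ]), 'dist mm', 155, 'deg', 0)
(28, -26, 139) (array([ 0.298, -0.071, -0.055]), array([-0.002,  0.   ,  0.   ]), 'dist mm', 156, 'deg', 0)
```

Request:
arm_command(
  targets=[-1,0.08,0.03,-0.03,0,0,0,-1,0.15,0.063,-0.056,0,0,0,-1,0.21,0.063,-0.056,0,0,0,-1,0.27,0.063,-0.056,0,0,0,-1,0.298,0.063,-0.056,0,0,0],
)

```text
time_s: 2.8
ee_pos: [0.5856, 0.1753, 0.1343]
tool_rot: [-0.422, -0.565, -0.424, 0.568]
ft_force: [-0.5, 0.3, -0.1]
opening: -0.0002
```

```bash
python3 - <<'E'
from h import *
print(cc(st()['ee_pos']))
cap('wrist','wrist2')
E
```

```text
{'time_s': 2.8, 'q': [0.077, 0.154, -0.055, 1.367, -0.0, 1.937], 'ee_pos': [0.586, 0.175, 0.134], 'tool_rot': [-0.422, -0.565, -0.424, 0.568], 'ft_force': [-0.542, 0.31, -0.06], 'opening': -0.0}
[ 93.4 -26.3 134.3]
```

View pics/wrist2.png

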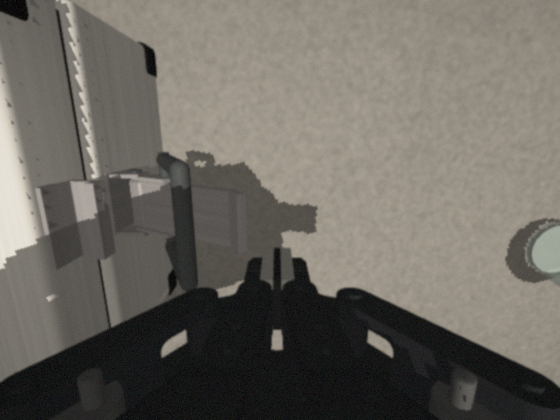

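Request:
arm_command(
  targets=[-1,0,-0.02,0,0,0,0,-1,0,-0.045,0,0,0,0,-1,0,-0.07,0,0,0,0,-1,0,-0.09,0,0,0,0,-1,0,-0.1,0,0,0,0],
)

```text
time_s: 3.27
ee_pos: [0.5391, 0.1899, 0.1404]
tool_rot: [0.423, 0.567, 0.423, -0.566]
ft_force: [0.4, -0.4, 0.6]
opening: -0.0001
```

```bash
python3 - <<'E'
from h import *
print(cc(st()['ee_pos']))
cap('wrist','wrist3')
E
```

```text
{'time_s': 3.267, 'q': [0.11, 0.024, -0.182, 1.364, 0.0, 1.968], 'ee_pos': [0.539, 0.19, 0.14], 'tool_rot': [0.423, 0.567, 0.423, -0.566], 'ft_force': [0.378, -0.409, 0.618], 'opening': -0.0}
[ 44.6 -25.3 140.4]
```

View pics/wrist3.png

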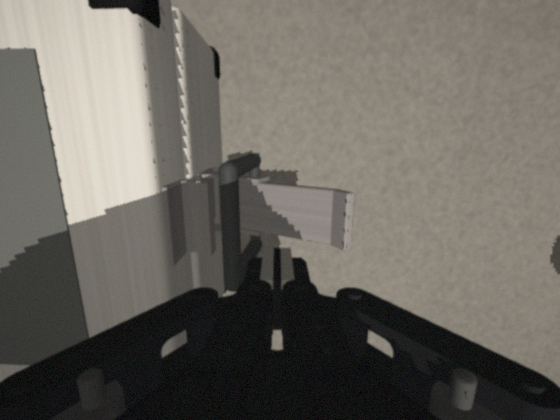

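Request:
arm_command(
  targets=[-1,0,-0.01,0,0,0,0,-1,0,-0.02,0,0,0,0,-1,0,-0.03,0,0,0,0,-1,0,-0.035,0,0,0,0,-1,0,-0.035,0,0,0,0],
)

```text
time_s: 3.73
ee_pos: [0.5224, 0.1947, 0.1393]
tool_rot: [-0.424, -0.566, -0.424, 0.566]
ft_force: [-0.2, -0.2, 0.3]
opening: -0.0001
```

```bash
python3 - <<'E'
from h import *
print(cc(st()['ee_pos']))
cap('wrist','wrist4')
E
```

```text
{'time_s': 3.733, 'q': [0.122, -0.017, -0.225, 1.363, -0.0, 1.979], 'ee_pos': [0.522, 0.195, 0.139], 'tool_rot': [-0.424, -0.566, -0.424, 0.566], 'ft_force': [-0.161, -0.183, 0.33], 'opening': -0.0}
[ 27.3 -25.4 139.3]
```

View pics/wrist4.png

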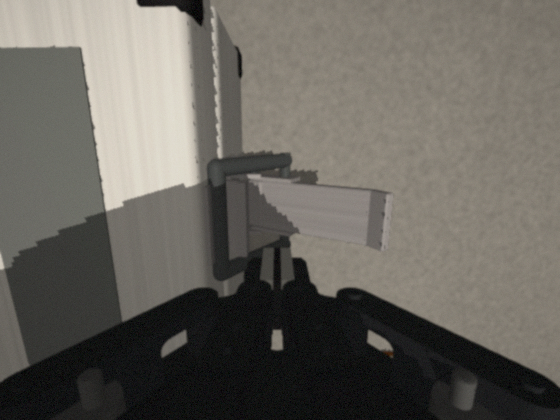

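The bail has fallen in: its bar now lies across the lid face at wrist (215,165–275), above the keeper, and the lever is free at (385,220). I back the finger out and tilt it for the lever.

```bash
cat >> h.py <<'E'
def press(al,tau,s=58,pen=0,y=0):
    "TCP (case mm) for finger tip touching the lever top at angle al (deg), tool tilt tau"
    a,t=np.radians(al),np.radians(tau)
    d=np.array([np.cos(a),np.sin(a)]);n=np.array([-np.sin(a),np.cos(a)])
    X=np.array([-np.sin(t),-np.cos(t)]);Y=np.array([np.cos(t),-np.sin(t)])
    k=-1 if (-8*Y)@n<(8*Y)@n else 1
    T=np.array([16,90])+s*d+(2.5-pen)*n-k*8*Y
    P=T-17*X
    return P[0],y,P[1]
E
python3 - <<'E'
from h import *
np.set_printoptions(precision=1,suppress=True)
print(cc(st()['ee_pos']))
print(plan(wp(100,0,190),toolR(PSI,30)))
for a in (28,25,10,0,-10,-20,-40,-60,-75,-85): print(a,np.array(press(a,30)))
E
```

```text
{'time_s': 3.783, 'q': [0.122, -0.016, -0.224, 1.363, -0.0, 1.979], 'ee_pos': [0.523, 0.195, 0.139], 'tool_rot': [0.424, 0.566, 0.423, -0.566], 'ft_force': [-0.261, 0.124, -0.886], 'opening': 0.0}
[ 27.6 -25.4 139.3]
(array([-0.1,  0.1, -0.1]), array([-0. , -0. , -0.2]), 'dist mm', 92, 'deg', 30)
28 [ 67.6   0.  138.2]
25 [ 69.1   0.  135.5]
10 [ 74.3   0.  121.3]
0 [ 75.6   0.  111.2]
-10 [ 75.1   0.  101.1]
-20 [72.9  0.  91.2]
-40 [77.5  0.  65.4]
-60 [62.6  0.  51.7]
-75 [48.9  0.  45.3]
-85 [39.   0.  43.2]
```

Request:
arm_command(
  targets=[-1,0,0.05,0,0,0,0,-1,0,0.11,0,0,0,0,-1,-0.04,0.145,0,0,0,0,-1,-0.07,0.145,-0.03,0,0,0,-1,-0.1,0.145,-0.05,0,0,0],
)

```text
time_s: 4.2
ee_pos: [0.6006, 0.1977, 0.1894]
tool_rot: [-0.423, -0.567, -0.423, 0.567]
ft_force: [-0.7, 0.8, -0.1]
opening: 0.0
```

```bash
python3 - <<'E'
from h import *
print(cc(st()['ee_pos']))
print(plan(wp(100,0,190),toolR(PSI,30)))
E
```

```text
{'time_s': 4.2, 'q': [0.111, 0.199, 0.095, 1.466, 0.0, 1.971], 'ee_pos': [0.601, 0.198, 0.189], 'tool_rot': [-0.423, -0.567, -0.423, 0.567], 'ft_force': [-0.682, 0.796, -0.064], 'opening': 0.0}
[101.5  -0.7 189.4]
(array([-0.001, -0.003, -0.001]), array([-0.002, -0.   , -0.25 ]), 'dist mm', 2, 'deg', 30)
```

Request:
arm_command(
  targets=[-1,0,0,0,0,0,-0.05,-1,0,0,0,0,0,-0.1,-1,0,0,0,0,0,-0.15,-1,0,0,0,0,0,-0.2,-1,0,0,0,0,0,-0.25],
)

```text
time_s: 4.62
ee_pos: [0.6003, 0.1977, 0.1893]
tool_rot: [-0.272, -0.446, -0.549, 0.653]
ft_force: [0.2, 0.2, 0.2]
opening: 0.0003
```

```bash
python3 - <<'E'
from h import *
print(cc(st()['ee_pos']))
cap('wrist','wrist5')
for a in (35,25,10,-5,-15): print(a,plan(wp(*press(a,30)),toolR(PSI,30)))
E
```

```text
{'time_s': 4.617, 'q': [0.04, 0.828, 0.819, 2.033, 0.153, 1.861], 'ee_pos': [0.6, 0.198, 0.189], 'tool_rot': [-0.272, -0.446, -0.549, 0.653], 'ft_force': [0.206, 0.235, 0.166], 'opening': 0.0}
[101.2  -0.7 189.3]
35 (array([ 0.102, -0.03 , -0.004]), array([-0.003,  0.001, -0.007]), 'dist mm', 53, 'deg', 1)
25 (array([ 0.111, -0.012, -0.004]), array([-0.003,  0.001, -0.007]), 'dist mm', 56, 'deg', 1)
10 (array([ 0.131,  0.011, -0.004]), array([-0.003,  0.001, -0.007]), 'dist mm', 66, 'deg', 1)
-5 (array([ 0.156,  0.028, -0.004]), array([-0.003,  0.001, -0.007]), 'dist mm', 79, 'deg', 1)
-15 (array([ 0.175,  0.035, -0.004]), array([-0.003,  0.001, -0.007]), 'dist mm', 89, 'deg', 1)
```

View pics/wrist5.png

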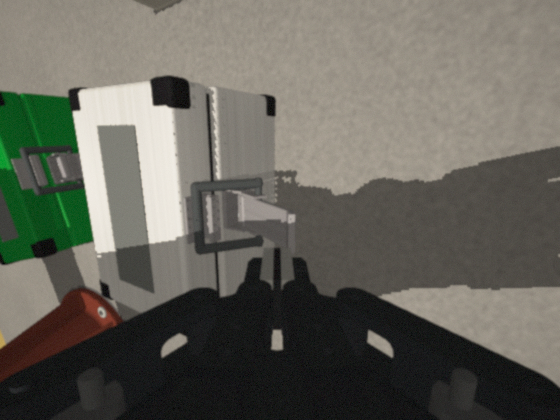

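Request:
arm_command(
  targets=[-1,0.06,-0.03,-0.004,0,0,0,-1,0.1,-0.03,-0.004,0,0,0,-1,0.111,-0.012,-0.004,0,0,0,-1,0.121,0,-0.004,0,0,0,-1,0.131,0.011,-0.004,0,0,0],
)

```text
time_s: 5.08
ee_pos: [0.5764, 0.2071, 0.1295]
tool_rot: [-0.275, -0.447, -0.548, 0.652]
ft_force: [-0.4, -0.1, 0.9]
opening: -0.0001
```

```bash
python3 - <<'E'
from h import *
print(cc(st()['ee_pos']))
cap('wrist','wrist6')
for a in (10,-5,-15,-25): print(a,plan(wp(*press(a,30)),toolR(PSI,30)))
E
```

```text
{'time_s': 5.083, 'q': [0.056, 0.729, 0.572, 1.877, 0.158, 1.875], 'ee_pos': [0.576, 0.207, 0.129], 'tool_rot': [-0.275, -0.447, -0.548, 0.652], 'ft_force': [-0.435, -0.095, 0.878], 'opening': -0.0}
[ 75.6   1.6 129.5]
10 (array([0.014, 0.003, 0.003]), array([-0.001, -0.   , -0.017]), 'dist mm', 8, 'deg', 2)
-5 (array([0.04 , 0.02 , 0.003]), array([-0.001, -0.   , -0.017]), 'dist mm', 22, 'deg', 2)
-15 (array([0.059, 0.027, 0.003]), array([-0.001, -0.   , -0.017]), 'dist mm', 32, 'deg', 2)
-25 (array([0.079, 0.031, 0.003]), array([-0.001, -0.   , -0.017]), 'dist mm', 42, 'deg', 2)
```

View pics/wrist6.png

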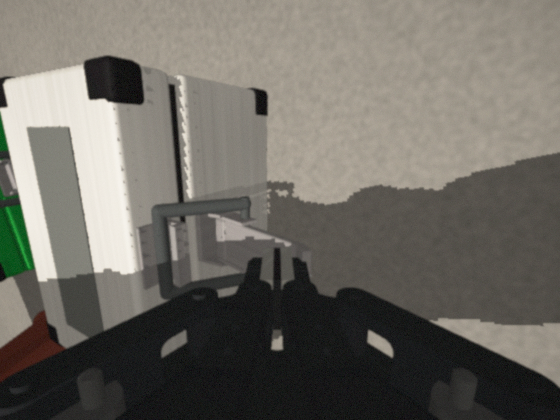

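Request:
arm_command(
  targets=[-1,0.01,0.003,0,0,0,0,-1,0.022,0.011,0,0,0,0,-1,0.034,0.018,0,0,0,0,-1,0.045,0.022,0,0,0,0,-1,0.05,0.024,0,0,0,0],
)

```text
time_s: 5.55
ee_pos: [0.5746, 0.2076, 0.1006]
tool_rot: [-0.274, -0.447, -0.548, 0.652]
ft_force: [1.9, -0.9, 0.8]
opening: -0.0002
```

```bash
python3 - <<'E'
from h import *
print(cc(st()['ee_pos']))
cap('wrist','wrist7')
for a in (-10,-15,-25,-35): print(a,plan(wp(*press(a,30)),toolR(PSI,30)))
E
```

```text
{'time_s': 5.55, 'q': [0.057, 0.736, 0.529, 1.828, 0.158, 1.876], 'ee_pos': [0.575, 0.208, 0.101], 'tool_rot': [-0.274, -0.447, -0.548, 0.652], 'ft_force': [1.938, -0.874, 0.806], 'opening': -0.0}
[ 73.8   1.6 100.6]
-10 (array([-0.003,  0.002,  0.003]), array([-0.001, -0.   , -0.016]), 'dist mm', 2, 'deg', 2)
-15 (array([0.007, 0.005, 0.003]), array([-0.001, -0.   , -0.016]), 'dist mm', 5, 'deg', 2)
-25 (array([0.027, 0.009, 0.003]), array([-0.001, -0.   , -0.016]), 'dist mm', 14, 'deg', 2)
-35 (array([0.048, 0.041, 0.003]), array([-0.001, -0.   , -0.016]), 'dist mm', 32, 'deg', 2)
```

View pics/wrist7.png

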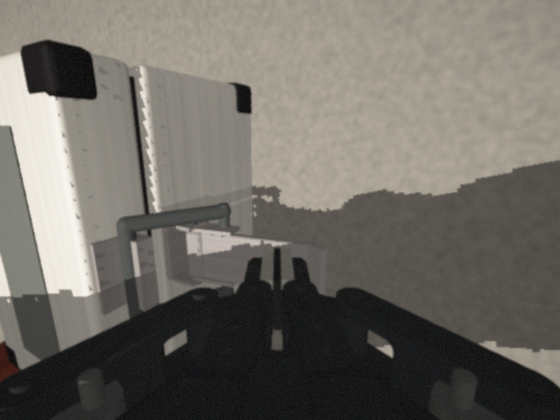

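```bash
python3 - <<'E'
from h import *
w=cv2.imread('pics/wrist7.png')[195:305,70:250]; w=cv2.convertScaleAbs(w,alpha=1.5); cv2.imwrite('pics/w7c.png',cv2.resize(w,(780,477),interpolation=cv2.INTER_CUBIC))
W=cam('wrist')
for n,p in dict(seat=(8,0,129),lipt=(16,-18,128),lipt2=(16,18,128),barend=(8,29,131),barR=(8,-29,131)).items(): print(n,proj(W,wp(*p)).round())
E
```

```text
seat [126. 278.]
lipt [143. 314.]
lipt2 [134. 244.]
barend [113. 220.]
barR [130. 333.]
```

View pics/w7c.png

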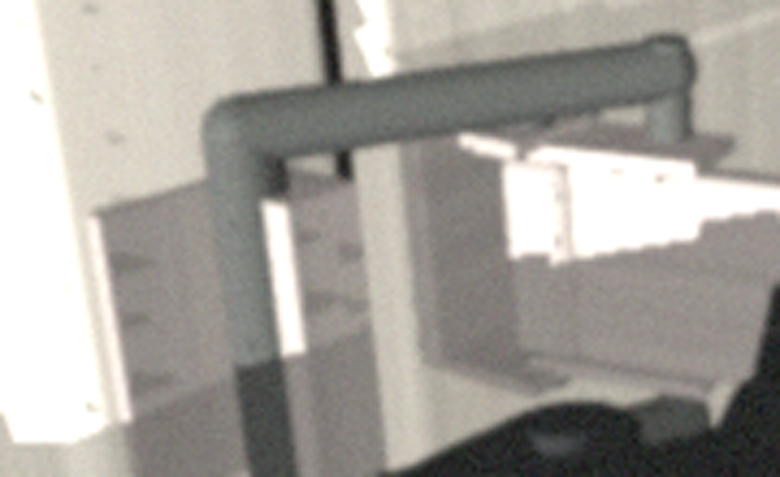

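```bash
cat >> h.py <<'E'
def press(al,tau,s=60,y=0):
    a,t=np.radians(al),np.radians(tau)
    d=np.array([np.cos(a),np.sin(a)]);n=np.array([-np.sin(a),np.cos(a)])
    X=np.array([-np.sin(t),-np.cos(t)]);Y=np.array([np.cos(t),-np.sin(t)])
    T=np.array([16,90])+s*d+(2.5+8*abs(Y@n))*n
    P=T-17*X
    return P[0],y,P[1]
E
python3 - <<'E'
from h import *
print(cc(st()['ee_pos']))
for a in (-5,-10,-20,-30,-40,-50,-60,-70,-80,-85,-88): print(a,np.round(press(a,30)),plan(wp(*press(a,30)),toolR(PSI,30)))
E
```

```text
{'time_s': 5.6, 'q': [0.057, 0.736, 0.528, 1.829, 0.158, 1.876], 'ee_pos': [0.574, 0.208, 0.1], 'tool_rot': [-0.274, -0.446, -0.548, 0.652], 'ft_force': [0.701, -0.528, 0.635], 'opening': -0.0}
[ 73.5   1.5 100.4]
-5 [ 85.   0. 105.] (array([-0.019,  0.015,  0.003]), array([-0.001, -0.   , -0.016]), 'dist mm', 12, 'deg', 2)
-10 [84.  0. 99.] (array([-0.009,  0.02 ,  0.003]), array([-0.001, -0.   , -0.016]), 'dist mm', 11, 'deg', 2)
-20 [82.  0. 88.] (array([0.014, 0.027, 0.003]), array([-0.001, -0.   , -0.016]), 'dist mm', 15, 'deg', 2)
-30 [78.  0. 77.] (array([0.038, 0.03 , 0.003]), array([-0.001, -0.   , -0.016]), 'dist mm', 24, 'deg', 2)
-40 [73.  0. 69.] (array([0.056, 0.029, 0.003]), array([-0.001, -0.   , -0.016]), 'dist mm', 31, 'deg', 2)
-50 [67.  0. 62.] (array([0.074, 0.025, 0.003]), array([-0.001, -0.   , -0.016]), 'dist mm', 39, 'deg', 2)
-60 [60.  0. 56.] (array([0.091, 0.018, 0.003]), array([-0.001, -0.   , -0.016]), 'dist mm', 46, 'deg', 2)
-70 [52.  0. 51.] (array([0.107, 0.009, 0.003]), array([-0.001, -0.   , -0.016]), 'dist mm', 54, 'deg', 2)
-80 [43.  0. 47.] (array([ 0.122, -0.003,  0.003]), array([-0.001, -0.   , -0.016]), 'dist mm', 61, 'deg', 2)
-85 [39.  0. 46.] (array([ 0.129, -0.01 ,  0.003]), array([-0.001, -0.   , -0.016]), 'dist mm', 65, 'deg', 2)
-88 [36.  0. 45.] (array([ 0.133, -0.014,  0.003]), array([-0.001, -0.   , -0.016]), 'dist mm', 67, 'deg', 2)
```

Request:
arm_command(
  targets=[-1,0.014,0.02,0,0,0,0,-1,0.027,0.027,0,0,0,0,-1,0.038,0.03,0,0,0,0,-1,0.048,0.03,0,0,0,0,-1,0.056,0.029,0,0,0,0],
)

```text
time_s: 6.02
ee_pos: [0.5741, 0.2076, 0.0689]
tool_rot: [-0.274, -0.446, -0.548, 0.652]
ft_force: [1.8, -0.7, 0.2]
opening: 0.0002
```

```bash
python3 - <<'E'
from h import *
print(cc(st()['ee_pos']))
w=cap('wrist','wrist8'); cv2.imwrite('pics/w8c.png',cv2.resize(cv2.convertScaleAbs(w[150:330,0:340],alpha=1.4),(780,413),interpolation=cv2.INTER_CUBIC))
for a in (-40,-50,-60,-70,-78,-85,-88): print(a,np.round(press(a,30)),plan(wp(*press(a,30)),toolR(PSI,30)))
E
```

```text
{'time_s': 6.017, 'q': [0.057, 0.752, 0.493, 1.777, 0.158, 1.876], 'ee_pos': [0.574, 0.208, 0.069], 'tool_rot': [-0.274, -0.446, -0.548, 0.652], 'ft_force': [1.773, -0.656, 0.189], 'opening': 0.0}
[73.2  1.5 68.9]
-40 [73.  0. 69.] (array([-0.001, -0.   ,  0.003]), array([-0.001,  0.   , -0.016]), 'dist mm', 2, 'deg', 2)
-50 [67.  0. 62.] (array([ 0.017, -0.004,  0.003]), array([-0.001,  0.   , -0.016]), 'dist mm', 9, 'deg', 2)
-60 [60.  0. 56.] (array([ 0.034, -0.01 ,  0.003]), array([-0.001,  0.   , -0.016]), 'dist mm', 18, 'deg', 2)
-70 [52.  0. 51.] (array([ 0.05 , -0.02 ,  0.003]), array([-0.001,  0.   , -0.016]), 'dist mm', 27, 'deg', 2)
-78 [45.  0. 48.] (array([ 0.062, -0.029,  0.003]), array([-0.001,  0.   , -0.016]), 'dist mm', 34, 'deg', 2)
-85 [39.  0. 46.] (array([ 0.072, -0.038,  0.003]), array([-0.001,  0.   , -0.016]), 'dist mm', 41, 'deg', 2)
-88 [36.  0. 45.] (array([ 0.076, -0.043,  0.003]), array([-0.001,  0.   , -0.016]), 'dist mm', 44, 'deg', 2)
```

View pics/w8c.png

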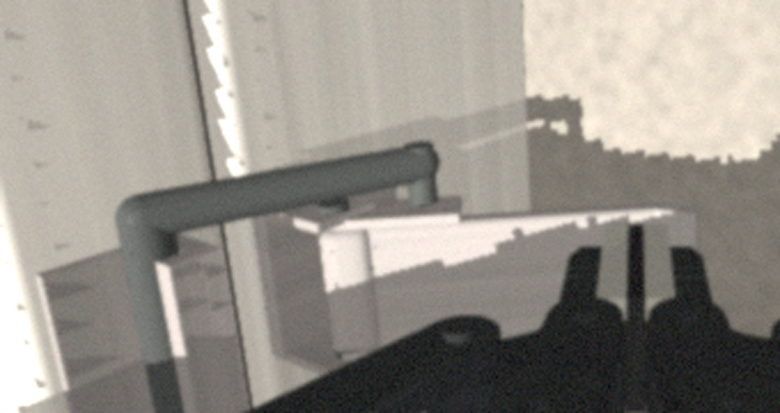

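The bar sits inside the lip, wrist around (65,290), and the lid gap has narrowed, so it is hooked and drawing. I keep pressing.

Request:
arm_command(
  targets=[-1,0.01,-0.002,0,0,0,0,-1,0.02,-0.005,0,0,0,0,-1,0.03,-0.008,0,0,0,0,-1,0.04,-0.014,0,0,0,0,-1,0.05,-0.02,0,0,0,0],
)

```text
time_s: 6.48
ee_pos: [0.5537, 0.2137, 0.0521]
tool_rot: [-0.274, -0.446, -0.548, 0.652]
ft_force: [-0.5, -0.2, 0.3]
opening: -0.0001
```

```bash
python3 - <<'E'
from h import *
print(cc(st()['ee_pos']))
w=cap('wrist','wrist9'); cv2.imwrite('pics/w9c.png',cv2.resize(cv2.convertScaleAbs(w[130:330,0:340],alpha=1.4),(780,459),interpolation=cv2.INTER_CUBIC))
for a in (-70,-78,-85,-88): print(a,np.round(press(a,30)),plan(wp(*press(a,30)),toolR(PSI,30)))
E
```

```text
{'time_s': 6.483, 'q': [0.067, 0.701, 0.39, 1.724, 0.163, 1.885], 'ee_pos': [0.554, 0.214, 0.052], 'tool_rot': [-0.274, -0.446, -0.548, 0.652], 'ft_force': [-0.479, -0.247, 0.341], 'opening': -0.0}
[51.9  1.6 52.1]
-70 [52.  0. 51.] (array([-0.   ,  0.003,  0.003]), array([-0.001,  0.   , -0.015]), 'dist mm', 2, 'deg', 2)
-78 [45.  0. 48.] (array([ 0.012, -0.006,  0.003]), array([-0.001,  0.   , -0.015]), 'dist mm', 7, 'deg', 2)
-85 [39.  0. 46.] (array([ 0.022, -0.016,  0.003]), array([-0.001,  0.   , -0.015]), 'dist mm', 14, 'deg', 2)
-88 [36.  0. 45.] (array([ 0.026, -0.02 ,  0.003]), array([-0.001,  0.   , -0.015]), 'dist mm', 16, 'deg', 2)
```

View pics/w9c.png

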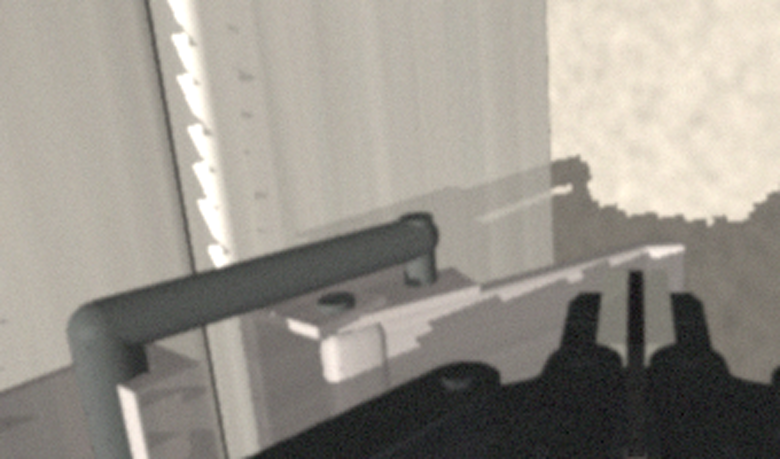

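Request:
arm_command(
  targets=[-1,0.005,-0.003,0,0,0,0,-1,0.01,-0.007,0,0,0,0,-1,0.015,-0.012,0,0,0,0,-1,0.02,-0.017,0,0,0,0,-1,0.024,-0.021,0,0,0,0],
)

```text
time_s: 6.95
ee_pos: [0.5398, 0.2178, 0.0468]
tool_rot: [-0.274, -0.446, -0.548, 0.652]
ft_force: [-0.6, -0.9, -0.2]
opening: 0.0001
```

```bash
python3 - <<'E'
from h import *
print(cc(st()['ee_pos']))
w=cap('wrist','wrist10'); cv2.imwrite('pics/w10c.png',cv2.resize(cv2.convertScaleAbs(w[130:330,0:340],alpha=1.4),(780,459),interpolation=cv2.INTER_CUBIC))
E
```

```text
{'time_s': 6.95, 'q': [0.075, 0.664, 0.328, 1.698, 0.166, 1.892], 'ee_pos': [0.54, 0.218, 0.047], 'tool_rot': [-0.274, -0.446, -0.548, 0.652], 'ft_force': [-0.586, -0.935, -0.178], 'opening': 0.0}
[37.4  1.7 46.8]
```

View pics/w10c.png

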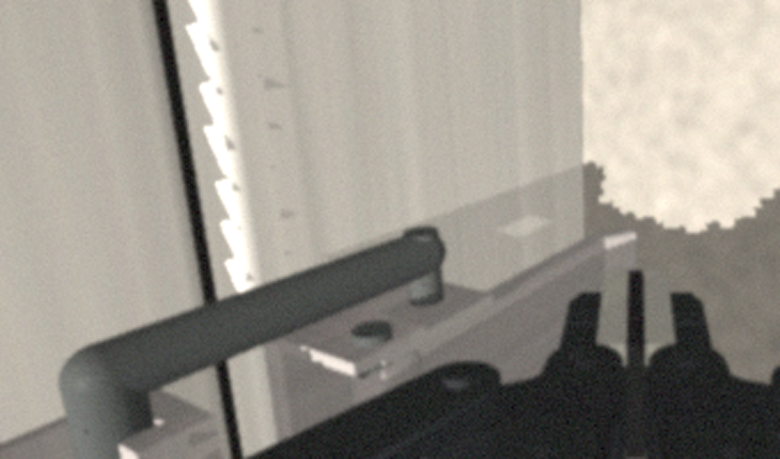

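Request:
arm_command(
  targets=[-1,-0.02,0.04,0,0,0,0,-1,-0.05,0.1,0,0,0,0,-1,-0.1,0.15,0,0,0,0,-1,-0.16,0.17,0.02,0,0,0,-1,-0.22,0.17,0.05,0,0,0],
)

```text
time_s: 7.42
ee_pos: [0.6541, 0.1586, 0.1011]
tool_rot: [-0.273, -0.445, -0.549, 0.653]
ft_force: [1.8, -0.2, -0.1]
opening: -0.0002
```

```bash
python3 - <<'E'
from h import *
print(cc(st()['ee_pos']))
w=cap('wrist','wrist11')
s=cap('scene','scene11')
E
```

```text
{'time_s': 7.417, 'q': [-0.011, 1.064, 1.012, 1.997, 0.127, 1.813], 'ee_pos': [0.654, 0.159, 0.101], 'tool_rot': [-0.273, -0.445, -0.549, 0.653], 'ft_force': [1.786, -0.224, -0.081], 'opening': -0.0}
[163.8 -23.1 101.1]
```

View pics/wrist11.png

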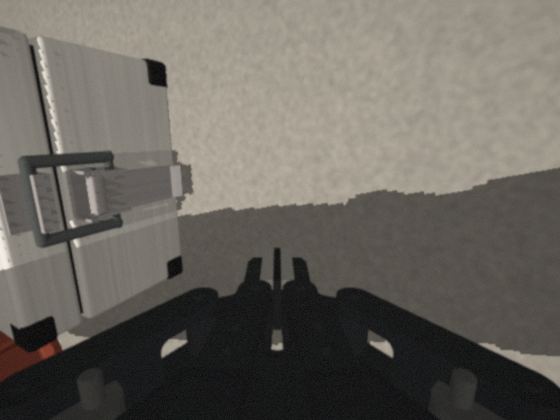

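View pics/scene11.png

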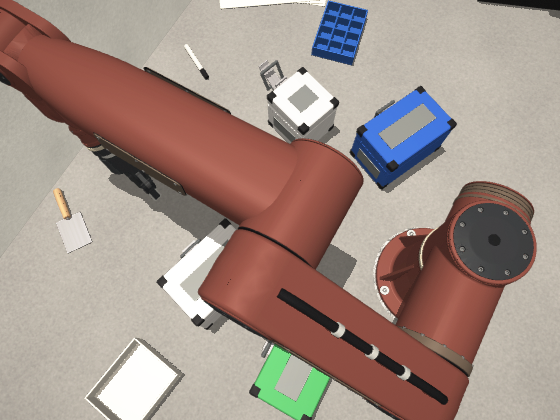

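```bash
python3 - <<'E'
from h import *
w=cv2.imread('pics/wrist11.png')[20:320,0:200]; cv2.imwrite('pics/w11c.png',cv2.resize(cv2.convertScaleAbs(w,alpha=1.4),(400,600),interpolation=cv2.INTER_CUBIC))
w=cv2.imread('pics/wrist11.png')[130:260,0:200]; cv2.imwrite('pics/w11d.png',cv2.resize(cv2.convertScaleAbs(w,alpha=1.4),(800,520),interpolation=cv2.INTER_CUBIC))
W=cam('wrist')
for n,p in dict(seat127=(8,0,127.5),seat122=(8,0,122),liptop=(16,18,124),b2=(8,29,126),barL122=(8,29,122),barR122=(8,-29,122),leverclosed60=(18.5,0,30),lend=(18.5,0,15),pivotpin=(16,29,72)).items(): print(n,proj(W,wp(*p)).round())
E
```

```text
seat127 [ 31. 199.]
seat122 [ 41. 197.]
liptop [ 38. 170.]
b2 [ 23. 151.]
barL122 [ 31. 151.]
barR122 [ 50. 240.]
leverclosed60 [165. 179.]
lend [178. 177.]
pivotpin [115. 147.]
```

View pics/w11d.png

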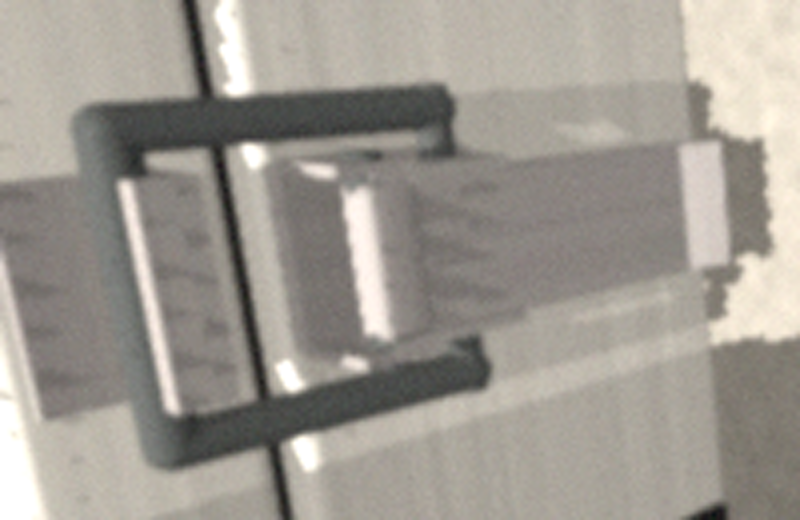

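The lever lies flat on the face, with its end at wrist (176,181). The bar at (25–41,161–242) is inboard of the bright lip edge. I take a second view to confirm the heights.

Request:
arm_command(
  targets=[-1,-0.08,0,0,0,0,0,-1,-0.16,0,0,0,0,0.05,-1,-0.22,-0.02,0.02,0,0,0.1,-1,-0.26,-0.05,0.05,0,0,0.15,-1,-0.3,-0.1,0.06,0,0,0.2],
)

```text
time_s: 7.93
ee_pos: [0.6843, 0.1258, 0.2368]
tool_rot: [-0.374, -0.528, -0.47, 0.6]
ft_force: [0.4, 0.0, 0.3]
opening: 0.0001
```

```bash
python3 - <<'E'
from h import *
print(cc(st()['ee_pos']))
w=cap('wrist','wrist12');t=cap('top','top12')
print(plan(wp(63,-54,250),toolR(PSI,0)))
E
```

```text
{'time_s': 7.933, 'q': [-0.024, 0.657, 0.743, 1.821, 0.044, 1.829], 'ee_pos': [0.684, 0.126, 0.237], 'tool_rot': [-0.374, -0.528, -0.47, 0.6], 'ft_force': [0.423, 0.032, 0.27], 'opening': 0.0}
[202.  -46.1 236.8]
(array([ 0.03 , -0.271,  0.017]), array([ 0.   , -0.001,  0.08 ]), 'dist mm', 136, 'deg', 10)
```

View pics/wrist12.png

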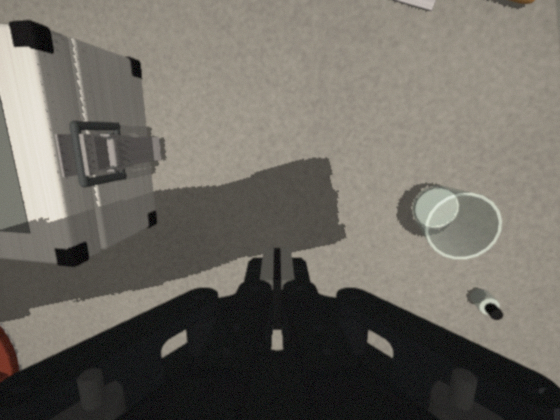

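View pics/top12.png

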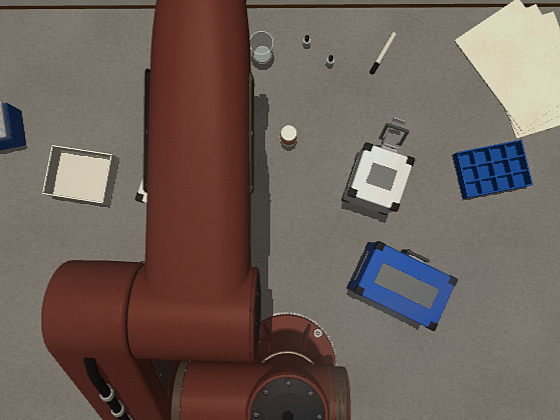

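Request:
arm_command(
  targets=[-1,0.0,-0.07,0.01,0,0,0.03,-1,-0.02,-0.14,0.017,0,0,0.06,-1,-0.03,-0.21,0.017,0,0,0.08,-1,-0.045,-0.27,0.017,0,0,0.08,-1,-0.045,-0.27,0.017,0,0,0.08],
)

```text
time_s: 8.45
ee_pos: [0.5559, 0.1554, 0.2818]
tool_rot: [-0.422, -0.565, -0.425, 0.567]
ft_force: [-0.2, 0.5, 1.0]
opening: 0.0001
```

Request:
arm_command(
  targets=[-1,0,0,0,0,0,0,-1,0,0,0,0,0,0,-1,0,0,0,0,0,0,-1,0,0,0,0,0,0,-1,0,0,0,0,0,0],
)

```text
time_s: 8.87
ee_pos: [0.5582, 0.1545, 0.2809]
tool_rot: [-0.422, -0.564, -0.426, 0.568]
ft_force: [-0.4, 0.1, -0.4]
opening: 0.0
```

```bash
python3 - <<'E'
from h import *
np.set_printoptions(precision=1,suppress=True)
print(cc(st()['ee_pos']))
w=cap('wrist','wrist13')
c=w[90:200,180:320]; cv2.imwrite('pics/w13c.png',np.hstack([cv2.resize(cv2.imread('pics/wrist1.png')[90:200,140:300],(398,274)),cv2.resize(w[90:200,140:300],(398,274))]))
cv2.imwrite('pics/w13d.png',cv2.resize(w[90:200,160:300],(770,605-5),interpolation=cv2.INTER_CUBIC))
W=cam('wrist')
for n,p in dict(barL=(8,29,121.5),barR=(8,-29,121.5),lip=(16,0,123),lip_up=(16,0,128.5),lend=(18.5,0,15),pinL=(16,29,72)).items(): print(n,proj(W,wp(*p)))
E
```

```text
{'time_s': 8.867, 'q': [0.043, 0.06, 0.11, 1.629, 0.002, 1.9], 'ee_pos': [0.558, 0.154, 0.281], 'tool_rot': [-0.422, -0.564, -0.426, 0.568], 'ft_force': [-0.41, 0.133, -0.427], 'opening': 0.0}
[ 72.9 -54.  280.9]
barL [205.4 110.5]
barR [209.2 175.3]
lip [215.7 143.8]
lip_up [214.5 144.1]
lend [235.1 140.2]
pinL [224.1 113.5]
```

View pics/w13d.png

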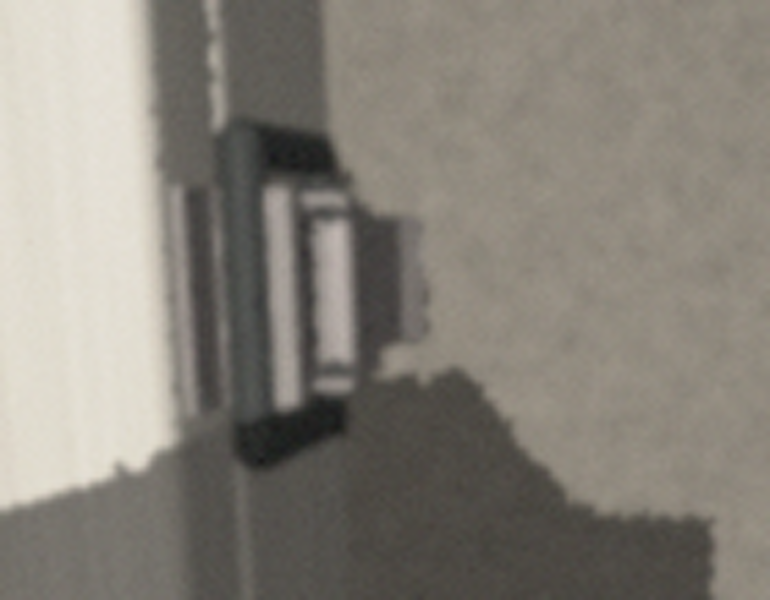

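View pics/wrist13.png

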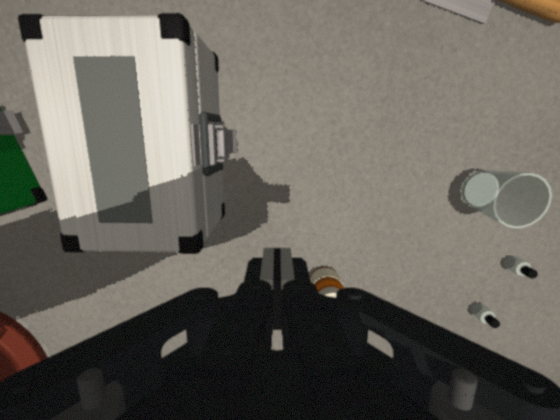

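The top-down crop shows the bar (wrist 204,143) seated between the lid and the keeper lip (212,143). The lever end is at (236,141), against 235 predicted for a closed lever. The gripper is clear, so I hand in.

```bash
python3 - <<'E'
from h import *
print(bot.finish_job())
E
```

```text
the job is handed in; nothing more can be done
None
```

The wide white case is latched. I pushed its bail in past upright so the bar fell over the keeper, then pressed the lever down along its arc until it lay closed against the case.

**Last checks:**
- From above, the bar lies between the lid face and the keeper lip, so it is hooked.
- The lever end appears within about 1 pixel of where a closed lever should be.
- The narrow case's lever was not touched and looks the same in the top view.
- The force readings at the end of each move stayed around 2 N or less. I handed in at about 9 s of the 40 s, with the gripper well clear.

**Less certain:**
- A thin gap still shows under the lid. It was narrowest just before the latch went over centre and widened a little once closed.
- I did not measure the lid height directly. One reading of the keeper lip's height was ambiguous, at about 126 mm; about 123 mm would be expected if clamped. I relied on the hooked bar and closed lever to conclude that the lid is clamped.

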